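# Set the blower speed by its click selector and start it

### The arm

A 7-joint arm with a two-finger parallel gripper is mounted at the origin on the work surface. World frame = base frame: x ahead of the robot, y to its left, z up, the work surface at z = 0. Lengths are in m, angles in rad, forces in N, time in s.
With the tool pointing down it reaches from about 0.4 to 0.85 m from the base axis. Payload 4.5 kg.
Tool frame: the origin (TCP) lies at the very end of the fingers, on their centre line; the grasp point (between the pads) lies 19 mm behind it; z points along the fingers, x is the direction in which the jaws open and shut, and the axes are right-handed (so a half turn about z gives the same grasp; the last joint's range is limited). The gripper opens to 88 mm and grips with 3 to 60 N. Pads are 18 mm wide; open, the fingers measure 123 mm over their backs; the gripper's body (75 mm by 187 mm) begins 45 mm behind the grasp point.
Start: joints at [1.262, 0.689, -0.195, 1.565, 0.157, 0.902, -0.215], TCP at [0.21, -0.589, 0.239] pointing down, gripper open.
Joint ranges: [-3.01, 3.01], [-0.46, 2.08], [-1.47, 1.51], [0.13, 2.56], [-1, 4.14], [0.04, 2.09], [-2.66, 2.66]. Speed limits (rad/s): [2.57, 2.57, 3.14, 3.14, 3.14, 3.14, 3.14].

### API

Orientations are given as a unit quaternion [x, y, z, w].
In Python, from plant import * gives the robot as it stands.
- The arm moves only by the tool apply_moves, never from a script. Its argument "series" is a list of rows, each an object of numbers: "x", "y", "z": the shift along the tool's x, y, z in units of 80 cm (1.0 is 80 cm); "wx", "wy", "wz": the turn, a rotation vector about the tool's x, y, z in units of pi rad (1.0 is pi rad); "fingers": the opening, from -1 (shut) to 1 (fully open), so that 0 is half open. In form: [{"x": .., "y": .., "z": .., "wx": .., "wy": .., "wz": .., "fingers": ..}, ...]. A call has 1 to 8 rows; each row shifts and turns the pose as measured when the row begins, along the tool's axes as they then stand; what a row does not reach is not made up. A row lasts 1/8 s, in which the tool goes at most 62.5 mm and 10.7 degrees, less where a joint would pass 70% of its speed; a pose out of reach is approached as far as the arm can. A call with a number of a shift or a turn outside -1 to 1 is refused whole. A call with a gripper value outside its range is refused whole. The fingers move at their own pace and stop on an object; "force" is the grip in N (left out, the last holds). Time passes only in rows, so rows that do not move let the fingers close. It gives the time, the measured TCP pose, the force and the opening at its end, in the units of the state.
- get_state(): the state, without advancing time (a new reading comes with each control period).
- snapshot(name): name is "side" or "top" or "wrist"; returns (picture, depth): 384x512x3 uint8, red, green, blue; 384x512 float32, m along the optical axis (not along the pixel's ray), 0 where there is no reading.
- camera_model(name): a dict with "camera_matrix" (3x3 intrinsics, pixels), "world_from_camera" (4x4, takes a point from camera to world coordinates). Camera axes: x right, y up, looking along -z (the intrinsics and any distortion apply to the point x, -y, -z); pixel columns grow to the right and rows downward; lengths in m; the calibration is good to about 2 mm. A picture is of the moment at which its call begins: read the wrist's pose just before it. camera_model takes no time and is no camera call; for the wrist camera it gives the pose at the moment of the call.
- finish_job(): hands the job in, once; it reports no verdict.
The state is a dict: "clock": time; "q": joint angles; "qd": joint speeds; "joint_torque": joint torques, N m; "tool_pos": TCP position; "eef_rot": TCP orientation; "contact_force": force on the tool from outside, world axes, zero at the start; "moment": the same for the moment, N m; "opening": opening from 0.0 (shut) to 1.0 (fully open).
Only numpy, scipy, OpenCV 4.12 (cv2) and the standard library are available. Lean on these libraries where they do the work, as an engineer would, in place of code of your own. Each camera call takes 0.05 s, during which the arm holds its last target. There are 200 camera calls.

### The job

With a fingertip, push the wing of the black speed selector round clockwise, click by click, until it rests in the click where it points at the green marker; then press the red start button fully down and let it come up again. Do not press the button before the selector is set, do not pinch or force the selector, leave the loose things on and around the unit alone, and finish clear of everything.

Things in the scene. Friction and masses are not known exactly. Their poses are not given: they have to be found in the camera images.
- unit: grey control unit of a drying blower, fixed to the table: a flat box 260 mm deep (its x), 320 mm wide (its y) and 70 mm high with a level top. Origin under its centre on the table, x away from the side that faces the robot, y to the left, z up. It stands at a different place and yaw (up to 0.35 rad) each time
- axis (a point): point on the vertical turning axis of the speed selector, at the height of the unit's top face; in the unit's frame at (-35, 50, 70) mm
- selector (a joint): angle of the speed selector, rad, growing clockwise seen from above. Eight clicks 30 degrees (0.5236 rad) apart, at 0 to 3.665, stops just beyond. Starts at click 0, 1 or 2 (rarely caught halfway between two). Pushed past halfway it jumps on to the next click and stays; about 4 N at the wing moves it over. At 0 the wing points 105 degrees counterclockwise from the unit's x
- wing (a point): point on top of the selector's wing, 42 mm from the axis, 34 mm above the unit's top. The selector is a black pointer knob: hub 34 mm wide, 36 mm high, and one straight wing, 13 mm thick, reaching 58 mm from the axis, 6 to 34 mm above the unit's top, with a white line on it. A fingertip pushes on its upright side
- aim (a point): point where the selector points: on the line of the wing, 76 mm from the axis (the radius of the coloured markers), just over the unit's top; its x axis points outward along the wing
- mark_green: green marker disc fixed on the unit's top, 18 mm diameter, 4 mm thick, its centre 76 mm from the selector's axis, at one of the clicks 3 to 7; origin under its centre. The yellow, blue, orange and grey discs stand at the other four of these clicks, and which is where changes each time
- start (a joint): travel of the red start button, m; 0 up, 0.006 fully down, needs about 5 N; springs back when let go
- start_top (a point): centre of the top face of the red start button, 30 mm diameter, 22 mm above the unit's top when up, in a black collar of 46 mm diameter; presses straight down
- spool: bystander, loose, not to be disturbed: small wooden thread spool, 32 mm diameter, 36 mm tall, standing on the back right of the unit's top; origin under its centre
- eye_jar: bystander, loose, not to be disturbed: small glass jar with a black lid, 38 mm diameter, 45 mm tall, standing on the back left of the unit's top; origin under its centre
- screwdriver: bystander, loose, not to be disturbed: stubby screwdriver 110 mm long with orange handle, lying crosswise on the back middle of the unit's top; origin about its middle
- mallet: bystander, loose, not to be disturbed: wooden mallet 200 mm long lying on the table left of the unit; origin about its middle
- glue: bystander, loose, not to be disturbed: white glue bottle with orange cap, 44 mm diameter, 110 mm tall, on the table right of the unit; origin under its centre
- bone: bystander, loose, not to be disturbed: pale bone about 130 mm long lying on the table right of the unit; origin under its middle
- cup: bystander, loose, not to be disturbed: blue cup, 72 mm diameter at the rim, 85 mm tall, on the table left of the unit; origin under its centre

How it is judged:
On the way, in this order (a step that is already met when the one before it is completed fails the run):
1. the selector rests in the click at the green marker (horizontal distance between aim and mark_green below 0.01 m and velocity of joint selector between -0.1 and 0.1 rad/s), for 0.2 s.
2. the start button is pressed down (horizontal distance between aim and mark_green below 0.01 m and value of joint start above 0.0045 m), for 0.04 s.
At the end, for the whole second after the job is handed in: the selector points at the green marker (within 10 mm at the marker's radius) and is at rest, and the start button, pressed at least 4.5 mm after the selector was set, is up again (under 1.5 mm) (all of step 1 and value of joint start below 0.0015 m); the robot touches nothing.
It fails at once if the start button is pressed (over 3 mm) while the selector is not at the green marker (horizontal distance between aim and mark_green above 0.013 m and value of joint start above 0.003 m).
It fails at once if the selector is pinched or forced (over 30 N) (contact force between the fingers and selector above 30 N).
It fails at once if a loose bystander is moved by more than 15 mm (distance of any of spool, eye_jar, screwdriver, mallet, glue, bone, cup from where it was at the start of the episode above 0.015 m).
It also fails if it takes over 72 s, if anything falls off the work surface, if the arm or the gripper's body presses on something with over 40 N, if the wrist force passes 120 N, or if a joint passes its speed limit or range.

## Working session

There is one attempt and no reset: what is moved stays moved. The work goes in short steps, Python scripts to look and compute and a tool call to move; the robot and the scene stay as the last step left them, time stands still between calls to the robot, and variables do not carry over. Pictures are saved under pics/ and viewed, about 8 in all and at most 12, crops included, and the job is handed in when it is done.

Besides the shell and the picture viewer there is one more tool, called after "Request:" as name(argument=value, ...) on one line, values as JSON. apply_moves: Moves the arm, as the interface text tells. Its arguments: {"type":"object","properties":{"series":{"type":"array","items":{"type":"object","properties":{"x":{"type":"number"},"y":{"type":"number"},"z":{"type":"number"},"wx":{"type":"number"},"wy":{"type":"number"},"wz":{"type":"number"},"fingers":{"type":"number"}}}},"force":{"type":"number"}},"required":["series"]}

```bash
mkdir -p pics; cat > h.py <<'E'
from plant import *
import numpy as np, cv2
def snap(n,f):
    p,d=snapshot(n); m=camera_model(n)
    cv2.imwrite('pics/'+f+'.png',p[:,:,::-1]); np.savez('pics/'+f+'.npz',p=p,d=d,K=m['camera_matrix'],T=m['world_from_camera'])
def cloud(f):
    z=np.load('pics/'+f+'.npz'); K,T,d=z['K'],z['T'],z['d']
    v,u=np.mgrid[:d.shape[0],:d.shape[1]]
    P=np.stack([(u-K[0,2])/K[0,0]*d,-(v-K[1,2])/K[1,1]*d,-d],-1)
    return P@T[:3,:3].T+T[:3,3],z['p'],d
E
python3 - <<'E'
from h import *
s=get_state();print(s)
snap('top','top0');snap('side','side0')
a=cv2.imread('pics/top0.png');cv2.imwrite('pics/top0b.png',cv2.resize(a,(800,600)))
print(camera_model('top'))
E
```

```text
{'clock': 0.0, 'q': array([ 1.26176249,  0.68997693, -0.19451178,  1.5663417 ,  0.15731623,
        0.90250476, -0.2150835 ]), 'qd': array([ 4.06288852e-05, -5.99607561e-05, -6.39096462e-04,  1.21802132e-03,
        1.88376072e-03,  1.80740736e-04,  1.35986794e-03]), 'joint_torque': array([ 2.48292572e-04, -5.27567589e+01, -1.26666203e+00, -1.53431529e+01,
       -5.24933171e-02,  6.53583440e-03,  2.04391658e-04]), 'tool_pos': array([ 0.20983292, -0.58805058,  0.23791501]), 'eef_rot': array([ 8.17391849e-01, -5.76081350e-01, -7.91358122e-04, -4.66633922e-04]), 'contact_force': array([-0.39314815, -0.09031236, -0.31015975]), 'moment': array([ 0.01473171, -0.01380132, -0.04246083]), 'opening': 0.997142204153433}
{'camera_matrix': array([[405.57186925,   0.        , 250.33594028],
       [  0.        , 405.57186925, 189.06861822],
       [  0.        ,   0.        ,   1.        ]]), 'world_from_camera': array([[ 7.44309774e-04,  9.94008368e-01, -1.09301468e-01,
         4.50923371e-01],
       [-9.99703424e-01,  3.40019558e-03,  2.41143498e-02,
         4.85835897e-02],
       [ 2.43415118e-02,  1.09251103e-01,  9.93716100e-01,
         1.00860607e+00],
       [ 0.00000000e+00,  0.00000000e+00,  0.00000000e+00,
         1.00000000e+00]])}
```

View pics/top0b.png

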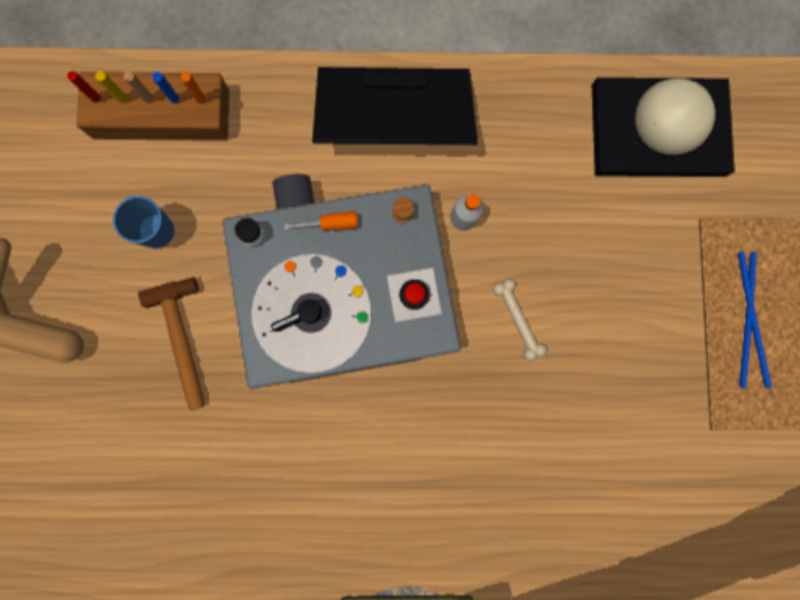

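The top view shows the grey unit with the wing pointing left and slightly down at (285,322), which is click 0. Going clockwise, the discs are orange, grey, blue, yellow, then green at (362,317), so green is at click 7. The red button is at (415,293).

```bash
cat > m.py <<'E'
from h import *
P,p,d=cloud('top0')
hsv=cv2.cvtColor(p,cv2.COLOR_RGB2HSV); Z=P[...,2]
print('top z',np.median(Z[(Z>.055)&(Z<.085)]))
roi=np.zeros(d.shape,bool); roi[115:250,140:300]=1
top=roi&(abs(Z-.07)<.008)
m=cv2.morphologyEx(top.astype(np.uint8),cv2.MORPH_CLOSE,np.ones((15,15)))
n,l,s,c=cv2.connectedComponentsWithStats(m); k=1+np.argmax(s[1:,4])
pts=P[(l==k)&top][:,:2].astype(np.float32)
r=cv2.minAreaRect(pts*1000); print('rect',r)
cx=np.array(r[0])/1000
B=cv2.boxPoints(r); e=[B[1]-B[0],B[2]-B[1]]; e=min(e,key=lambda a:np.linalg.norm(a)); yaw=np.arctan2(e[1],e[0])
yaw=(yaw+np.pi/2)%np.pi-np.pi/2
R=np.array([[np.cos(yaw),-np.sin(yaw)],[np.sin(yaw),np.cos(yaw)]])
ax=cx+R@[-.035,.05]; print('yaw',yaw,'axis',ax)
H,S,V=hsv[...,0],hsv[...,1],hsv[...,2]
def loc(n,mask):
    q=np.median(P[mask],0); rel=R.T@(q[:2]-cx); t=q[:2]-ax
    print(n,mask.sum(),q.round(4),'unit',rel.round(4),'r',np.hypot(*t).round(4),'ang',np.degrees(np.arctan2(t[1],t[0])-yaw).round(1))
sat=roi&(S>120)&(V>80)
loc('green',sat&(H>45)&(H<85)); loc('red',sat&((H<4)|(H>175))&(Z>.08)); loc('blue',sat&(H>100)&(H<130)&(Z<.08)); loc('yellow',sat&(H>20)&(H<32)&(Z<.08))
dk=roi&(Z>.098)&(V<90)&(np.hypot(*(P[...,:2]-ax).transpose(2,0,1))<.065); loc('knob',dk)
# jar/spool/driver
up=roi&(Z>.078); n,l,s,c=cv2.connectedComponentsWithStats(up.astype(np.uint8))
for k in range(1,n):
    if s[k,4]>15: loc('obj zmax %.3f'%Z[l==k].max(),l==k)
E
python3 m.py
```

```text
top z 0.0698323412742553
rect ((597.5186767578125, 80.08474731445312), (304.4739074707031, 372.3201599121094), 10.079631805419922)
yaw 0.17592275 axis [0.55430805 0.12318743]
green 32 [0.5224 0.0694 0.074 ] unit [-0.0758  0.0026] r 0.0626 ang -130.8
red 140 [ 0.5564 -0.007   0.0919] unit [-0.0557 -0.0786] r 0.1302 ang -99.2
blue 35 [0.5911 0.1013 0.0744] unit [-0.0027  0.022 ] r 0.0428 ang -40.9
yellow 40 [0.5608 0.0765 0.0736] unit [-0.0367  0.0029] r 0.0471 ang -92.1
knob 203 [0.5255 0.1456 0.1052] unit [-0.0595  0.0771] r 0.0365 ang 132.0
obj zmax 1.009 153 [0.6785 0.0095 0.106 ] unit [ 0.0674 -0.0837] r 0.1684 ang -52.6
obj zmax 1.009 53 [ 0.6843 -0.0827  0.084 ] unit [ 0.057  -0.1755] r 0.2435 ang -67.8
obj zmax 1.009 320 [0.6592 0.1098 0.0924] unit [0.066  0.0184] r 0.1058 ang -17.4
obj zmax 1.009 266 [0.6404 0.2308 0.1143] unit [0.0686 0.1409] r 0.1378 ang 41.3
obj zmax 1.009 300 [ 0.5542 -0.0071  0.0845] unit [-0.0579 -0.0782] r 0.1303 ang -100.1
obj zmax 1.009 325 [0.5188 0.1523 0.1046] unit [-0.0649  0.0849] r 0.0459 ang 130.6
```

```bash
cat > m2.py <<'E'
from h import *
from scipy.optimize import least_squares
P,p,d=cloud('top0')
hsv=cv2.cvtColor(p,cv2.COLOR_RGB2HSV); Z=P[...,2]; H,S,V=[hsv[...,i].astype(int) for i in range(3)]
roi=np.zeros(d.shape,bool); roi[115:250,140:300]=1
top=roi&(abs(Z-.07)<.004)
m=cv2.morphologyEx(top.astype(np.uint8),cv2.MORPH_OPEN,np.ones((5,5)))
n,l,s,c=cv2.connectedComponentsWithStats(m); k=1+np.argmax(s[1:,4])
r=cv2.minAreaRect(P[l==k][:,:2].astype(np.float32)*1000); print('rect',r)
sat=roi&(S>120)&(V>80)&(Z<.08)&(Z>.066)
ms=[('green',sat&(H>45)&(H<85),-105),('blue',sat&(H>100)&(H<130),-45),('yellow',sat&(H>20)&(H<32),-75)]
red=roi&(S>150)&(V>80)&((H<4)|(H>175))&(Z>.088)
obs=[];ref=[]
for n_,mk,a in ms:
    q=P[mk][:,:2].mean(0); obs.append(q); t=np.radians(a); ref.append([-.035+.076*np.cos(t),.05+.076*np.sin(t)])
obs=np.array(obs);ref=np.array(ref)
def T(x,r): c,s_=np.cos(x[2]),np.sin(x[2]); return r@np.array([[c,s_],[-s_,c]])+x[:2]
f=least_squares(lambda x:(T(x,ref)-obs).ravel(),[.59,.08,.17]); print('pose from discs',f.x,'res mm',(f.fun*1000).round(1))
print('axis',T(f.x,np.array([-.035,.05])),'red',P[red].mean(0))
w=roi&(V>185)&(S<40)&(abs(Z-.07)<.005); n,l,s,c=cv2.connectedComponentsWithStats(w.astype(np.uint8)); k=1+np.argmax(s[1:,4])
print('dial',cv2.minEnclosingCircle(P[l==k][:,:2].astype(np.float32)*1000))
ax=T(f.x,np.array([-.035,.05])); kn=roi&(Z>.096)&(Z<.112)&(np.hypot(*(P[...,:2]-ax).transpose(2,0,1))<.07)
q=P[kn][:,:2]; e=q[np.argmax(np.hypot(*(q-ax).T))]-ax; print('knob tip',np.hypot(*e),np.degrees(np.arctan2(e[1],e[0])-f.x[2]),'frac')
R=f.x
for nm,(u,v) in dict(jar=(158,148),spool=(258,134),sdhandle=(217,142),sdtip=(183,145)).items():
    g=P[v-2:v+3,u-2:u+3].reshape(-1,3); g=np.median(g,0); print(nm,g.round(3),'from axis',(np.hypot(*(g[:2]-ax))).round(3))
E
python3 m2.py
```

```text
rect ((571.1954345703125, 101.68616485595703), (258.9253845214844, 318.3017883300781), 10.190555572509766)
pose from discs [0.5717221  0.10235723 0.1834632 ] res mm [-0.2 -0.  -0.   0.   0.2  0. ]
axis [0.52818769 0.14513287] red [ 0.55494814 -0.00722381  0.09195049]
dial ((528.90234375, 145.04660034179688), 86.99456024169922)
knob tip 0.057560020376907384 110.12072940951161 frac
jar [0.641 0.232 0.115] from axis 0.142
spool [0.676 0.009 0.106] from axis 0.201
sdhandle [0.659 0.103 0.095] from axis 0.138
sdtip [0.655 0.182 0.072] from axis 0.132
```

```bash
cat > plan.py <<'E'
import sys
from h import *
from scipy.spatial.transform import Rotation as Ro
AX=np.array([.528,.145]); 
def down(a): a=np.radians(a); return Ro.from_matrix(np.array([[np.cos(a),np.sin(a),0],[np.sin(a),-np.cos(a),0],[0,0,-1]]).T)
def show(wps,f=-1):
    s=get_state(); p,R=s['tool_pos'],Ro.from_quat(s['eef_rot'])
    x=R.as_matrix()[:,0]; print('now',p.round(4),'yaw',np.degrees(np.arctan2(x[1],x[0])).round(1),'F',s['contact_force'].round(1),'q7',s['q'][6].round(2),'t',s['clock'])
    for w in wps:
        t=np.array(w[:3]);Q=down(w[3]); a=R.inv().apply(t-p)/.8; r=(R.inv()*Q).as_rotvec()/np.pi
        print('{'+','.join('"%s":%.4g'%(k,round(float(v),4)) for k,v in zip(['x','y','z','wx','wy','wz'],[*a,*r]))+',"fingers":%g}'%f,end=',\n'); p,R=t,Q
def line(to,n):
    s=get_state(); p=s['tool_pos']; x=Ro.from_quat(s['eef_rot']).as_matrix()[:,0]; a=np.degrees(np.arctan2(x[1],x[0]))
    if len(to)>4: a+=to[4]
    return [[*(p+(np.array(to[:3])-p)*i/n),a+(to[3]-a)*i/n] for i in range(1,n+1)]
def arc(a0,a1,n,off,r=.043,z=.083):  # finger centre line parallel to wing at world angle a (deg), off = distance behind wing plane
    o=[]
    for a in np.linspace(a0,a1,n+1)[1:]:
        t=np.radians(a);u=np.array([np.cos(t),np.sin(t)]);v=np.array([-u[1],u[0]]); o.append([*(AX+r*u+off*v),z,a])
    return o
E
python3 -c "
from plan import *
show(line([.48,-.25,.25,0],8))"
```

```text
now [ 0.2098 -0.5881  0.238 ] yaw -70.4 F [ 0.4  0.3 -0.3] q7 -0.22 t 0.1
{"x":-0.0356,"y":-0.0575,"z":-0.0018,"wx":-0,"wy":0.0005,"wz":-0.0489,"fingers":-1},
{"x":-0.0264,"y":-0.0623,"z":-0.0019,"wx":0,"wy":0,"wz":-0.0489,"fingers":-1},
{"x":-0.0165,"y":-0.0656,"z":-0.0019,"wx":0,"wy":0,"wz":-0.0489,"fingers":-1},
{"x":-0.0063,"y":-0.0673,"z":-0.0019,"wx":0,"wy":0,"wz":-0.0489,"fingers":-1},
{"x":0.0041,"y":-0.0675,"z":-0.0019,"wx":0,"wy":0,"wz":-0.0489,"fingers":-1},
{"x":0.0143,"y":-0.0661,"z":-0.0019,"wx":0,"wy":0,"wz":-0.0489,"fingers":-1},
{"x":0.0243,"y":-0.0631,"z":-0.0019,"wx":0,"wy":0,"wz":-0.0489,"fingers":-1},
{"x":0.0336,"y":-0.0587,"z":-0.0019,"wx":0,"wy":0,"wz":-0.0489,"fingers":-1},
```

Request:
apply_moves(series=[{"x": -0.036,"y": -0.058,"z": -0.002,"wz": -0.049,"fingers": -1},{"x": -0.026,"y": -0.062,"z": -0.002,"wz": -0.049,"fingers": -1},{"x": -0.017,"y": -0.066,"z": -0.002,"wz": -0.049,"fingers": -1},{"x": -0.006,"y": -0.067,"z": -0.002,"wz": -0.049,"fingers": -1},{"x": 0.004,"y": -0.067,"z": -0.002,"wz": -0.049,"fingers": -1},{"x": 0.014,"y": -0.066,"z": -0.002,"wz": -0.049,"fingers": -1},{"x": 0.024,"y": -0.063,"z": -0.002,"wz": -0.049,"fingers": -1},{"x": 0.034,"y": -0.059,"z": -0.002,"wz": -0.049,"fingers": -1}])

```text
schema error: expected keys x, y, z, wx, wy, wz, fingers
```

```bash
python3 -c "
from plan import *
show(line([.478,.169,.2,115.4],16))"
```

```text
now [ 0.2098 -0.5881  0.238 ] yaw -70.4 F [ 0.4  0.3 -0.3] q7 -0.22 t 0.1
{"x":-0.0487,"y":-0.0396,"z":0.003,"wx":-0,"wy":0.0005,"wz":-0.0645,"fingers":-1},
{"x":-0.0397,"y":-0.0486,"z":0.003,"wx":0,"wy":0,"wz":-0.0645,"fingers":-1},
{"x":-0.0291,"y":-0.0556,"z":0.003,"wx":0,"wy":0,"wz":-0.0645,"fingers":-1},
{"x":-0.0173,"y":-0.0603,"z":0.003,"wx":0,"wy":0,"wz":-0.0645,"fingers":-1},
{"x":-0.0048,"y":-0.0626,"z":0.003,"wx":0,"wy":0,"wz":-0.0645,"fingers":-1},
{"x":0.0079,"y":-0.0623,"z":0.003,"wx":0,"wy":0,"wz":-0.0645,"fingers":-1},
{"x":0.0202,"y":-0.0594,"z":0.003,"wx":0,"wy":0,"wz":-0.0645,"fingers":-1},
{"x":0.0318,"y":-0.0541,"z":0.003,"wx":0,"wy":0,"wz":-0.0645,"fingers":-1},
{"x":0.042,"y":-0.0466,"z":0.003,"wx":0,"wy":0,"wz":-0.0645,"fingers":-1},
{"x":0.0505,"y":-0.0372,"z":0.003,"wx":0,"wy":0,"wz":-0.0645,"fingers":-1},
{"x":0.057,"y":-0.0263,"z":0.003,"wx":0,"wy":0,"wz":-0.0645,"fingers":-1},
{"x":0.0611,"y":-0.0143,"z":0.003,"wx":0,"wy":0,"wz":-0.0645,"fingers":-1},
{"x":0.0627,"y":-0.0017,"z":0.003,"wx":0,"wy":0,"wz":-0.0645,"fingers":-1},
{"x":0.0618,"y":0.011,"z":0.003,"wx":0,"wy":0,"wz":-0.0645,"fingers":-1},
{"x":0.0583,"y":0.0232,"z":0.003,"wx":0,"wy":0,"wz":-0.0645,"fingers":-1},
{"x":0.0525,"y":0.0344,"z":0.003,"wx":0,"wy":0,"wz":-0.0645,"fingers":-1},
```

All keys are required in every row.

Request:
apply_moves(series=[{"x": -0.036,"y": -0.058,"z": -0.002,"wx": 0,"wy": 0,"wz": -0.049,"fingers": -1},{"x": -0.026,"y": -0.062,"z": -0.002,"wx": 0,"wy": 0,"wz": -0.049,"fingers": -1},{"x": -0.017,"y": -0.066,"z": -0.002,"wx": 0,"wy": 0,"wz": -0.049,"fingers": -1},{"x": -0.006,"y": -0.067,"z": -0.002,"wx": 0,"wy": 0,"wz": -0.049,"fingers": -1},{"x": 0.004,"y": -0.067,"z": -0.002,"wx": 0,"wy": 0,"wz": -0.049,"fingers": -1},{"x": 0.014,"y": -0.066,"z": -0.002,"wx": 0,"wy": 0,"wz": -0.049,"fingers": -1},{"x": 0.024,"y": -0.063,"z": -0.002,"wx": 0,"wy": 0,"wz": -0.049,"fingers": -1},{"x": 0.034,"y": -0.059,"z": -0.002,"wx": 0,"wy": 0,"wz": -0.049,"fingers": -1}])

```text
clock: 1.1
tool_pos: [0.4773, -0.2402, 0.2476]
eef_rot: [1.0, 0.016, -0.003, -0.0]
contact_force: [0.8, -0.6, 0.4]
opening: 0.117
```

```bash
python3 -c "
from plan import *
show(line([.478,.169,.2,115.4],16))"
```

```text
now [ 0.4773 -0.2402  0.2476] yaw 1.8 F [ 0.8 -0.6  0.4] q7 0.01 t 1.1
{"x":0.0011,"y":-0.0319,"z":0.0037,"wx":-0.0004,"wy":0.0018,"wz":-0.0394,"fingers":-1},
{"x":0.005,"y":-0.0316,"z":0.0037,"wx":0,"wy":0,"wz":-0.0394,"fingers":-1},
{"x":0.0089,"y":-0.0307,"z":0.0037,"wx":0,"wy":0,"wz":-0.0394,"fingers":-1},
{"x":0.0126,"y":-0.0294,"z":0.0037,"wx":0,"wy":0,"wz":-0.0394,"fingers":-1},
{"x":0.0161,"y":-0.0276,"z":0.0037,"wx":0,"wy":0,"wz":-0.0394,"fingers":-1},
{"x":0.0194,"y":-0.0254,"z":0.0037,"wx":0,"wy":0,"wz":-0.0394,"fingers":-1},
{"x":0.0224,"y":-0.0228,"z":0.0037,"wx":0,"wy":0,"wz":-0.0394,"fingers":-1},
{"x":0.0251,"y":-0.0198,"z":0.0037,"wx":0,"wy":0,"wz":-0.0394,"fingers":-1},
{"x":0.0273,"y":-0.0166,"z":0.0037,"wx":0,"wy":0,"wz":-0.0394,"fingers":-1},
{"x":0.0292,"y":-0.0131,"z":0.0037,"wx":0,"wy":0,"wz":-0.0394,"fingers":-1},
{"x":0.0306,"y":-0.0094,"z":0.0037,"wx":0,"wy":0,"wz":-0.0394,"fingers":-1},
{"x":0.0315,"y":-0.0055,"z":0.0037,"wx":0,"wy":0,"wz":-0.0394,"fingers":-1},
{"x":0.0319,"y":-0.0016,"z":0.0037,"wx":0,"wy":0,"wz":-0.0394,"fingers":-1},
{"x":0.0319,"y":0.0023,"z":0.0037,"wx":0,"wy":0,"wz":-0.0394,"fingers":-1},
{"x":0.0313,"y":0.0063,"z":0.0037,"wx":0,"wy":0,"wz":-0.0394,"fingers":-1},
{"x":0.0303,"y":0.0101,"z":0.0037,"wx":0,"wy":0,"wz":-0.0394,"fingers":-1},
```

Request:
apply_moves(series=[{"x": 0.001,"y": -0.032,"z": 0.004,"wx": 0,"wy": 0.002,"wz": -0.0394,"fingers": -1},{"x": 0.005,"y": -0.032,"z": 0.004,"wx": 0,"wy": 0,"wz": -0.0394,"fingers": -1},{"x": 0.009,"y": -0.031,"z": 0.004,"wx": 0,"wy": 0,"wz": -0.0394,"fingers": -1},{"x": 0.0126,"y": -0.0294,"z": 0.004,"wx": 0,"wy": 0,"wz": -0.0394,"fingers": -1},{"x": 0.016,"y": -0.0276,"z": 0.004,"wx": 0,"wy": 0,"wz": -0.0394,"fingers": -1},{"x": 0.0194,"y": -0.0254,"z": 0.004,"wx": 0,"wy": 0,"wz": -0.0394,"fingers": -1},{"x": 0.0224,"y": -0.0228,"z": 0.004,"wx": 0,"wy": 0,"wz": -0.0394,"fingers": -1},{"x": 0.025,"y": -0.02,"z": 0.004,"wx": 0,"wy": 0,"wz": -0.0394,"fingers": -1}])

```text
clock: 2.1
tool_pos: [0.4746, -0.0255, 0.2204]
eef_rot: [0.863, 0.506, 0.001, -0.002]
contact_force: [0.3, 0.3, 0.5]
opening: 0.007
```

Request:
apply_moves(series=[{"x": 0.0273,"y": -0.0166,"z": 0.004,"wx": 0,"wy": 0,"wz": -0.0394,"fingers": -1},{"x": 0.0292,"y": -0.0131,"z": 0.004,"wx": 0,"wy": 0,"wz": -0.0394,"fingers": -1},{"x": 0.0306,"y": -0.0094,"z": 0.004,"wx": 0,"wy": 0,"wz": -0.0394,"fingers": -1},{"x": 0.0315,"y": -0.0055,"z": 0.004,"wx": 0,"wy": 0,"wz": -0.0394,"fingers": -1},{"x": 0.032,"y": -0.0016,"z": 0.004,"wx": 0,"wy": 0,"wz": -0.0394,"fingers": -1},{"x": 0.032,"y": 0.0023,"z": 0.004,"wx": 0,"wy": 0,"wz": -0.0394,"fingers": -1},{"x": 0.0313,"y": 0.0063,"z": 0.004,"wx": 0,"wy": 0,"wz": -0.0394,"fingers": -1},{"x": 0.0303,"y": 0.01,"z": 0.004,"wx": 0,"wy": 0,"wz": -0.0394,"fingers": -1}])

```text
clock: 3.1
tool_pos: [0.4626, 0.1834, 0.1924]
eef_rot: [0.505, 0.863, -0.001, -0.002]
contact_force: [-0.2, 0.0, 0.6]
opening: 0.008
```

```bash
python3 -c "
from plan import *
snap('wrist','w1');snap('side','s1')
a=cv2.imread('pics/w1.png');b=cv2.imread('pics/s1.png')
cv2.imwrite('pics/c1.png',cv2.resize(np.hstack([a,b]),(800,300)))
show(line([.4725,.166,.2,115.4],1))
show(line([.4725,.166,.083,115.4],4))"
```

```text
now [0.4621 0.1858 0.1927] yaw 119.4 F [-0.9  0.7  0. ] q7 0.75 t 3.2
{"x":-0.0279,"y":-0.0008,"z":-0.0093,"wx":-0.0008,"wy":-0.0018,"wz":0.022,"fingers":-1},
now [0.4621 0.1858 0.1927] yaw 119.4 F [-0.9  0.7  0. ] q7 0.75 t 3.2
{"x":-0.0072,"y":-0.0001,"z":0.0342,"wx":-0.0007,"wy":-0.0018,"wz":0.0055,"fingers":-1},
{"x":-0.007,"y":-0.0001,"z":0.0343,"wx":0,"wy":0,"wz":0.0055,"fingers":-1},
{"x":-0.007,"y":0,"z":0.0343,"wx":0,"wy":0,"wz":0.0055,"fingers":-1},
{"x":-0.007,"y":0.0002,"z":0.0343,"wx":0,"wy":0,"wz":0.0055,"fingers":-1},
```

View pics/c1.png

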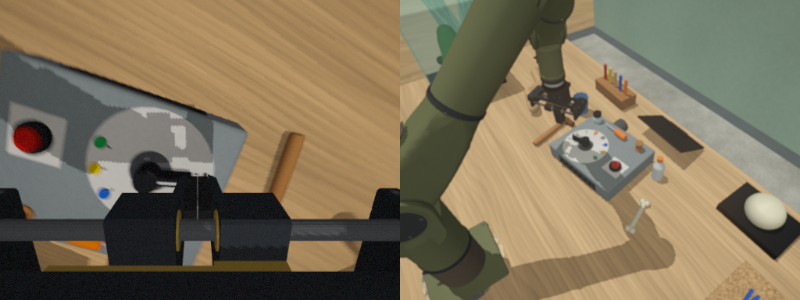

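Request:
apply_moves(series=[{"x": -0.009,"y": 0,"z": 0.034,"wx": -0.0007,"wy": -0.0018,"wz": 0.0055,"fingers": -1},{"x": -0.009,"y": 0,"z": 0.034,"wx": 0,"wy": 0,"wz": 0.0055,"fingers": -1},{"x": -0.007,"y": 0,"z": 0.034,"wx": 0,"wy": 0,"wz": 0.0055,"fingers": -1},{"x": -0.003,"y": 0,"z": 0.034,"wx": 0,"wy": 0,"wz": 0.0055,"fingers": -1}])

```text
clock: 3.7
tool_pos: [0.4747, 0.1613, 0.082]
eef_rot: [0.541, 0.841, -0.0, 0.002]
contact_force: [-0.1, 0.1, 0.4]
opening: 0.009
```

```bash
python3 -c "
from plan import *
snap('wrist','w2')
a=cv2.imread('pics/w2.png')
cv2.imwrite('pics/w2.png',a)
show(arc(125,105,4,.018))
P,p,d=cloud('w2')
"
```

```text
now [0.4734 0.1596 0.0792] yaw 114.5 F [-0.2 -0.5 -1.7] q7 0.5 t 3.75
{"x":0.0064,"y":0.027,"z":-0.0049,"wx":-0.0012,"wy":0.0015,"wz":-0.0308,"fingers":-1},
{"x":0.0018,"y":0.0048,"z":0,"wx":0,"wy":0,"wz":0.0278,"fingers":-1},
{"x":0.0018,"y":0.0048,"z":0,"wx":0,"wy":0,"wz":0.0278,"fingers":-1},
{"x":0.0018,"y":0.0048,"z":0,"wx":0,"wy":0,"wz":0.0278,"fingers":-1},
```

View pics/w2.png

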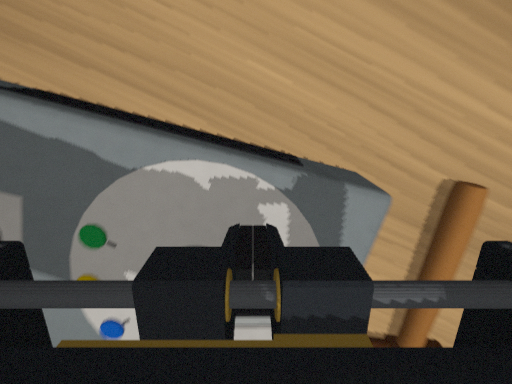

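Request:
apply_moves(series=[{"x": 0.008,"y": 0.02,"z": -0.005,"wx": 0,"wy": 0,"wz": 0,"fingers": -1},{"x": 0,"y": 0,"z": 0,"wx": 0,"wy": 0,"wz": 0,"fingers": -1},{"x": 0.0018,"y": 0.0048,"z": 0,"wx": 0,"wy": 0,"wz": 0,"fingers": -1},{"x": 0,"y": 0.0048,"z": 0,"wx": 0,"wy": 0,"wz": 0,"fingers": -1}])

```text
clock: 4.25
tool_pos: [0.4911, 0.1723, 0.0832]
eef_rot: [0.544, 0.839, -0.006, 0.001]
contact_force: [-0.1, 0.4, -0.5]
opening: 0.005
```

```bash
cat > st.py <<'E'
from plan import *
s=get_state();p=s['tool_pos'][:2]-AX;x=Ro.from_quat(s['eef_rot']).as_matrix()[:,0];a=np.arctan2(x[1],x[0]);u=np.array([np.cos(a),np.sin(a)]);v=np.array([-u[1],u[0]])
print('r %.1f off %.1f mm yaw %.1f z %.4f'%(p@u*1e3,p@v*1e3,np.degrees(a),s['tool_pos'][2]),'tcp ang',np.degrees(np.arctan2(p[1],p[0])).round(1),'F',s['contact_force'].round(1),'q7',s['q'][6].round(2),'t',s['clock'])
E
python3 st.py
```

```text
r 40.0 off 22.5 mm yaw 114.1 z 0.0832 tcp ang 143.5 F [-0.1  0.4 -0.5] q7 0.55 t 4.25
```

Request:
apply_moves(series=[{"x": 0.0018,"y": 0.005,"z": 0,"wx": 0,"wy": 0,"wz": 0,"fingers": -1},{"x": 0.0018,"y": 0.005,"z": 0,"wx": 0,"wy": 0,"wz": 0,"fingers": -1},{"x": 0.0018,"y": 0.005,"z": 0,"wx": 0,"wy": 0,"wz": 0.02,"fingers": -1},{"x": 0.0018,"y": 0.005,"z": 0,"wx": 0,"wy": 0,"wz": 0.028,"fingers": -1}])

```text
clock: 4.75
tool_pos: [0.5009, 0.181, 0.0826]
eef_rot: [0.608, 0.794, -0.01, 0.002]
contact_force: [-0.8, -1.2, 0.3]
opening: 0.009
```

```bash
python3 st.py
```

```text
r 41.9 off 16.7 mm yaw 105.2 z 0.0826 tcp ang 126.9 F [-0.8 -1.2  0.3] q7 0.44 t 4.75
```

Request:
apply_moves(series=[{"x": 0.0018,"y": 0.005,"z": 0,"wx": 0,"wy": 0,"wz": 0.028,"fingers": -1},{"x": 0.0018,"y": 0.005,"z": 0,"wx": 0,"wy": 0,"wz": 0.028,"fingers": -1},{"x": 0.0018,"y": 0.005,"z": 0,"wx": 0,"wy": 0,"wz": 0.028,"fingers": -1},{"x": 0.0018,"y": 0.005,"z": 0,"wx": 0,"wy": 0,"wz": 0.028,"fingers": -1}])

```text
clock: 5.25
tool_pos: [0.5161, 0.1903, 0.0823]
eef_rot: [0.741, 0.672, -0.01, 0.003]
contact_force: [-3.9, -0.8, 2.0]
opening: 0.006
```

```bash
python3 st.py
```

```text
r 43.9 off 16.2 mm yaw 84.4 z 0.0823 tcp ang 104.7 F [-3.9 -0.8  2. ] q7 0.17 t 5.25
```

Request:
apply_moves(series=[{"x": 0.0014,"y": 0.005,"z": 0,"wx": 0,"wy": 0,"wz": 0.028,"fingers": -1},{"x": 0.0014,"y": 0.005,"z": 0,"wx": 0,"wy": 0,"wz": 0.028,"fingers": -1},{"x": 0.0014,"y": 0.005,"z": 0,"wx": 0,"wy": 0,"wz": 0.028,"fingers": -1},{"x": 0.0014,"y": 0.005,"z": 0,"wx": 0,"wy": 0,"wz": 0.028,"fingers": -1},{"x": 0.0014,"y": 0.005,"z": 0,"wx": 0,"wy": 0,"wz": 0.028,"fingers": -1},{"x": 0.0014,"y": 0.005,"z": 0,"wx": 0,"wy": 0,"wz": 0.028,"fingers": -1}])

```text
clock: 6.0
tool_pos: [0.5398, 0.1921, 0.0819]
eef_rot: [0.893, 0.449, -0.009, 0.003]
contact_force: [-0.4, 0.1, -0.6]
opening: 0.006
```

```bash
python3 st.py
```

```text
r 44.9 off 18.6 mm yaw 53.4 z 0.0819 tcp ang 75.9 F [-0.4  0.1 -0.6] q7 -0.22 t 6.0
```

Request:
apply_moves(series=[{"x": 0.0012,"y": 0.006,"z": -0.001,"wx": 0,"wy": 0,"wz": 0.026,"fingers": -1},{"x": 0.0012,"y": 0.0055,"z": 0,"wx": 0,"wy": 0,"wz": 0.027,"fingers": -1},{"x": 0.0012,"y": 0.0053,"z": 0,"wx": 0,"wy": 0,"wz": 0.028,"fingers": -1},{"x": 0.0012,"y": 0.0053,"z": 0,"wx": 0,"wy": 0,"wz": 0.028,"fingers": -1},{"x": 0.0012,"y": 0.0053,"z": 0,"wx": 0,"wy": 0,"wz": 0.028,"fingers": -1},{"x": 0.0012,"y": 0.0053,"z": 0,"wx": 0,"wy": 0,"wz": 0.028,"fingers": -1}])

```text
clock: 6.75
tool_pos: [0.5602, 0.1823, 0.0823]
eef_rot: [0.98, 0.2, -0.008, 0.002]
contact_force: [-0.2, 0.1, -0.2]
opening: 0.005
```

```bash
python3 st.py
```

```text
r 44.2 off 21.7 mm yaw 23.0 z 0.0823 tcp ang 49.2 F [-0.2  0.1 -0.2] q7 -0.57 t 6.75
```

Request:
apply_moves(series=[{"x": 0.0012,"y": 0.007,"z": -0.001,"wx": 0,"wy": 0,"wz": 0.02,"fingers": -1},{"x": 0.0012,"y": 0.0065,"z": 0,"wx": 0,"wy": 0,"wz": 0.025,"fingers": -1},{"x": 0.0014,"y": 0.0058,"z": 0,"wx": 0,"wy": 0,"wz": 0.028,"fingers": -1},{"x": 0.0014,"y": 0.0058,"z": 0,"wx": 0,"wy": 0,"wz": 0.028,"fingers": -1},{"x": 0.0014,"y": 0.0058,"z": 0,"wx": 0,"wy": 0,"wz": 0.028,"fingers": -1},{"x": 0.0014,"y": 0.0058,"z": 0,"wx": 0,"wy": 0,"wz": 0.028,"fingers": -1}])

```text
clock: 7.5
tool_pos: [0.5735, 0.1624, 0.083]
eef_rot: [0.999, -0.051, -0.007, -0.002]
contact_force: [0.8, 0.2, 0.0]
opening: 0.002
```

```bash
python3 st.py
```

```text
r 43.5 off 21.9 mm yaw -5.8 z 0.0830 tcp ang 20.9 F [0.8 0.2 0. ] q7 -0.9 t 7.5
```

Request:
apply_moves(series=[{"x": 0.0014,"y": 0.007,"z": 0,"wx": 0,"wy": 0,"wz": 0.02,"fingers": -1},{"x": 0.0014,"y": 0.0065,"z": 0,"wx": 0,"wy": 0,"wz": 0.025,"fingers": -1},{"x": 0.0016,"y": 0.006,"z": 0,"wx": 0,"wy": 0,"wz": 0.028,"fingers": -1},{"x": 0.0016,"y": 0.006,"z": 0,"wx": 0,"wy": 0,"wz": 0.028,"fingers": -1},{"x": 0.0016,"y": 0.006,"z": 0,"wx": 0,"wy": 0,"wz": 0.028,"fingers": -1},{"x": 0.0016,"y": 0.006,"z": 0,"wx": 0,"wy": 0,"wz": 0.028,"fingers": -1}])

```text
clock: 8.25
tool_pos: [0.5749, 0.1388, 0.0832]
eef_rot: [0.955, -0.297, -0.006, -0.007]
contact_force: [0.3, 0.1, -0.7]
opening: 0.002
```

```bash
python3 st.py; python3 -c "
from h import *
snap('top','t3');snap('side','s3')
a=cv2.imread('pics/t3.png')[90:270,110:320];b=cv2.imread('pics/s3.png')[120:280,140:370]
cv2.imwrite('pics/c3.png',np.hstack([cv2.resize(a,(400,400)),cv2.resize(b,(400,400))]))"
```

```text
r 42.1 off 21.6 mm yaw -34.6 z 0.0832 tcp ang -7.5 F [ 0.3  0.1 -0.7] q7 -1.21 t 8.25
```

View pics/c3.png

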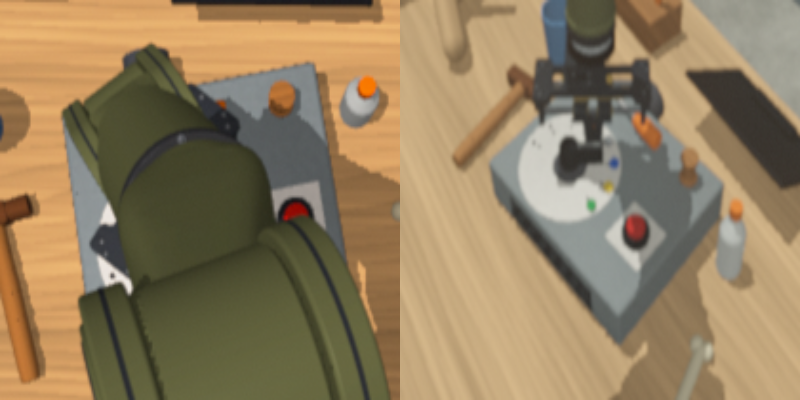

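The side half shows the wing pointing at the blue disc (click 5), with the fingers just behind it and the bystanders untouched.

Request:
apply_moves(series=[{"x": 0.002,"y": 0.007,"z": 0,"wx": 0,"wy": 0,"wz": 0.02,"fingers": -1},{"x": 0.002,"y": 0.0065,"z": 0,"wx": 0,"wy": 0,"wz": 0.025,"fingers": -1},{"x": 0.0019,"y": 0.006,"z": 0,"wx": 0,"wy": 0,"wz": 0.028,"fingers": -1},{"x": 0.0019,"y": 0.006,"z": 0,"wx": 0,"wy": 0,"wz": 0.028,"fingers": -1},{"x": 0.0019,"y": 0.006,"z": 0,"wx": 0,"wy": 0,"wz": 0.028,"fingers": -1}])

```text
clock: 8.98
tool_pos: [0.5668, 0.1207, 0.0834]
eef_rot: [0.876, -0.481, -0.005, -0.01]
contact_force: [-0.3, 0.2, 1.1]
opening: 0.003
```

```bash
python3 st.py
```

```text
r 41.3 off 19.7 mm yaw -57.5 z 0.0834 tcp ang -32.0 F [-0.3  0.2  1.1] q7 -1.46 t 8.975
```

Request:
apply_moves(series=[{"x": 0.002,"y": 0.007,"z": 0,"wx": 0,"wy": 0,"wz": 0.025,"fingers": -1},{"x": 0.0019,"y": 0.006,"z": 0,"wx": 0,"wy": 0,"wz": 0.028,"fingers": -1},{"x": 0.0019,"y": 0.006,"z": 0,"wx": 0,"wy": 0,"wz": 0.028,"fingers": -1},{"x": 0.0019,"y": 0.006,"z": 0,"wx": 0,"wy": 0,"wz": 0.028,"fingers": -1}])

```text
clock: 9.48
tool_pos: [0.5561, 0.1102, 0.0836]
eef_rot: [0.782, -0.624, -0.005, -0.015]
contact_force: [2.0, -0.5, -0.7]
opening: 0.007
```

```bash
python3 st.py
```

```text
r 40.2 off 19.7 mm yaw -77.1 z 0.0836 tcp ang -51.1 F [ 2.  -0.5 -0.7] q7 -1.66 t 9.475
```

Request:
apply_moves(series=[{"x": 0.002,"y": 0.006,"z": 0,"wx": 0,"wy": 0,"wz": 0.02,"fingers": -1},{"x": 0.002,"y": 0.006,"z": 0,"wx": 0,"wy": 0,"wz": 0.02,"fingers": -1}])

```text
clock: 9.72
tool_pos: [0.5474, 0.106, 0.0834]
eef_rot: [0.74, -0.672, -0.006, -0.015]
contact_force: [0.3, 0.2, -0.4]
opening: 0.008
```

```bash
python3 st.py;python3 -c "
from h import *
snap('side','s4')
b=cv2.imread('pics/s4.png')[130:280,190:370]
cv2.imwrite('pics/c4.png',cv2.resize(b,(480,400)))"
```

```text
r 40.7 off 15.6 mm yaw -84.5 z 0.0834 tcp ang -63.6 F [ 0.3  0.2 -0.4] q7 -1.74 t 9.725
```

View pics/c4.png

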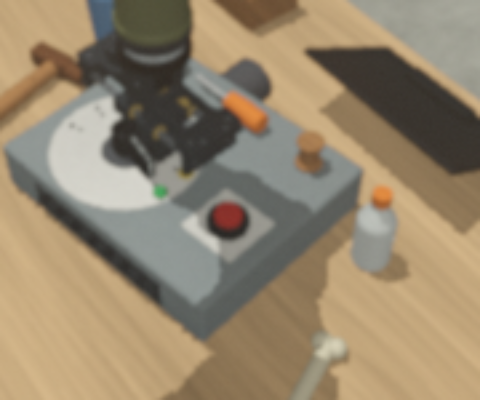

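The wing's white line now points at the green disc (160,190) and the force is near zero. I'll back off, lift and verify.

Request:
apply_moves(series=[{"x": 0,"y": -0.02,"z": 0,"wx": 0,"wy": 0,"wz": 0,"fingers": -1},{"x": 0,"y": -0.005,"z": -0.02,"wx": 0,"wy": 0,"wz": 0,"fingers": -1},{"x": 0,"y": 0,"z": -0.05,"wx": 0,"wy": 0,"wz": 0,"fingers": -1},{"x": 0,"y": 0,"z": -0.05,"wx": 0,"wy": 0,"wz": 0,"fingers": -1}])

```text
clock: 10.28
tool_pos: [0.5617, 0.105, 0.1782]
eef_rot: [0.741, -0.672, -0.01, -0.01]
contact_force: [-0.2, -0.0, -0.2]
opening: 0.003
```

```bash
python3 st.py;python3 -c "
from h import *
snap('wrist','w5');snap('side','s5')
a=cv2.imread('pics/w5.png');b=cv2.imread('pics/s5.png')[130:280,190:370]
cv2.imwrite('pics/c5.png',np.hstack([cv2.resize(a,(400,300)),cv2.resize(b,(360,300))]))"
python3 -c "
from plan import *
show(line([.555,-.007,.14,-60],5))"
```

```text
r 43.1 off 29.7 mm yaw -84.4 z 0.1782 tcp ang -49.8 F [-0.2 -0.  -0.2] q7 -1.73 t 10.275
now [0.5647 0.1054 0.1813] yaw -84.5 F [ 0.2 -0.3 -1. ] q7 -1.73 t 10.375
{"x":0.028,"y":0.0052,"z":0.0095,"wx":-0.0034,"wy":0.0092,"wz":-0.0272,"fingers":-1},
{"x":0.0272,"y":0.0075,"z":0.0103,"wx":0,"wy":0,"wz":-0.0272,"fingers":-1},
{"x":0.0265,"y":0.0098,"z":0.0103,"wx":0,"wy":0,"wz":-0.0272,"fingers":-1},
{"x":0.0255,"y":0.012,"z":0.0103,"wx":0,"wy":0,"wz":-0.0272,"fingers":-1},
{"x":0.0244,"y":0.0141,"z":0.0103,"wx":0,"wy":0,"wz":-0.0272,"fingers":-1},
```

View pics/c5.png

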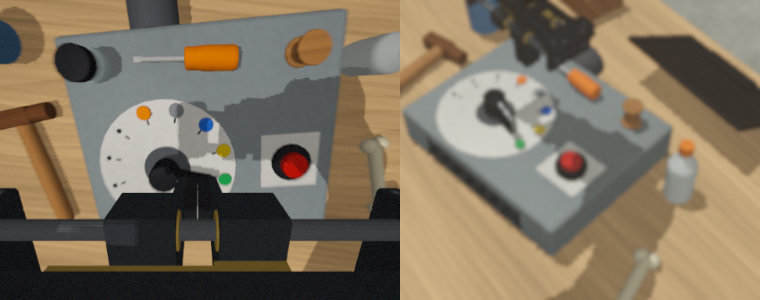

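Request:
apply_moves(series=[{"x": 0.028,"y": 0.005,"z": 0.006,"wx": -0.0034,"wy": 0.009,"wz": -0.027,"fingers": -1},{"x": 0.027,"y": 0.0075,"z": 0.01,"wx": 0,"wy": 0,"wz": -0.027,"fingers": -1},{"x": 0.0265,"y": 0.01,"z": 0.01,"wx": 0,"wy": 0,"wz": -0.027,"fingers": -1},{"x": 0.0255,"y": 0.012,"z": 0.01,"wx": 0,"wy": 0,"wz": -0.027,"fingers": -1},{"x": 0.0244,"y": 0.014,"z": 0.01,"wx": 0,"wy": 0,"wz": -0.027,"fingers": -1},{"x": 0,"y": 0,"z": 0,"wx": 0,"wy": 0,"wz": 0,"fingers": -1}])

```text
clock: 11.12
tool_pos: [0.5516, -0.0078, 0.1394]
eef_rot: [0.87, -0.493, -0.004, 0.001]
contact_force: [0.7, 0.9, -0.6]
opening: 0.003
```

```bash
python3 -c "
from plan import *
show(line([.555,-.007,.105,-60],3))
P,p,d=cloud('w5');hsv=cv2.cvtColor(p,cv2.COLOR_RGB2HSV)
m=((hsv[...,0]<4)|(hsv[...,0]>175))&(hsv[...,1]>150)&(P[...,2]>.085)&(P[...,2]<.1);print(m.sum(),np.median(P[m],0))
q=P[m].mean(0)[:2]; r=np.hypot(*(P[...,:2]-q).transpose(2,0,1)); c=(r>.0175)&(r<.0215);print('collar z',np.percentile(P[c][:,2],[10,50,90]))
"
```

```text
now [ 0.5516 -0.0078  0.1394] yaw -59.1 F [ 0.7  0.9 -0.6] q7 -1.29 t 11.125
{"x":0.0005,"y":-0.0015,"z":0.0143,"wx":0.0017,"wy":0.0016,"wz":0.0017,"fingers":-1},
{"x":0.0004,"y":-0.0014,"z":0.0143,"wx":0,"wy":0,"wz":0.0017,"fingers":-1},
{"x":0.0004,"y":-0.0014,"z":0.0143,"wx":0,"wy":0,"wz":0.0017,"fingers":-1},
908 [ 0.56084247 -0.00668758  0.09637737]
collar z [0.08125405 0.08661505 0.08765258]
```

Request:
apply_moves(series=[{"x": 0.0005,"y": -0.003,"z": 0.0143,"wx": 0.0017,"wy": 0.0016,"wz": 0,"fingers": -1},{"x": 0.0005,"y": -0.002,"z": 0.0143,"wx": 0,"wy": 0,"wz": 0,"fingers": -1},{"x": 0.0004,"y": -0.002,"z": 0.0143,"wx": 0,"wy": 0,"wz": 0,"fingers": -1},{"x": 0,"y": 0,"z": 0.006,"wx": 0,"wy": 0,"wz": 0,"fingers": -1},{"x": 0,"y": 0,"z": 0.006,"wx": 0,"wy": 0,"wz": 0,"fingers": -1}])

```text
clock: 11.75
tool_pos: [0.5576, -0.0004, 0.0923]
eef_rot: [0.871, -0.492, -0.0, -0.001]
contact_force: [0.6, -0.5, 1.5]
opening: 0.008
```

```bash
python3 -c "
from plan import *
show([])"
```

```text
now [ 5.576e-01 -4.000e-04  9.230e-02] yaw -58.9 F [ 0.6 -0.5  1.5] q7 -1.32 t 11.75
```

Request:
apply_moves(series=[{"x": 0.003,"y": 0.002,"z": -0.006,"wx": 0,"wy": 0,"wz": 0,"fingers": -1},{"x": 0.004,"y": 0.003,"z": 0,"wx": 0,"wy": 0,"wz": 0,"fingers": -1},{"x": 0,"y": 0,"z": 0.007,"wx": 0,"wy": 0,"wz": 0,"fingers": -1},{"x": 0,"y": 0,"z": 0.007,"wx": 0,"wy": 0,"wz": 0,"fingers": -1},{"x": 0,"y": 0,"z": 0.007,"wx": 0,"wy": 0,"wz": 0,"fingers": -1}])

```text
clock: 12.38
tool_pos: [0.5578, -0.0081, 0.0852]
eef_rot: [0.87, -0.492, 0.001, -0.002]
contact_force: [-15.8, 0.7, 79.0]
opening: 0.002
```

```bash
python3 -c "
from plan import *
show([])"
```

```text
now [ 0.5578 -0.0081  0.0852] yaw -59.0 F [-15.8   0.7  79. ] q7 -1.31 t 12.375
```

It has bottomed out at z 0.0852, with a firm 79 N. Releasing upward.

Request:
apply_moves(series=[{"x": 0,"y": 0,"z": -0.01,"wx": 0,"wy": 0,"wz": 0,"fingers": -1},{"x": 0,"y": 0,"z": -0.03,"wx": 0,"wy": 0,"wz": 0,"fingers": -1},{"x": 0,"y": 0,"z": -0.05,"wx": 0,"wy": 0,"wz": 0,"fingers": -1},{"x": 0,"y": 0,"z": -0.05,"wx": 0,"wy": 0,"wz": 0,"fingers": -1},{"x": 0.03,"y": 0.05,"z": -0.02,"wx": 0,"wy": 0,"wz": 0,"fingers": -1},{"x": 0.04,"y": 0.05,"z": 0,"wx": 0,"wy": 0,"wz": 0,"fingers": -1},{"x": 0.04,"y": 0.05,"z": 0,"wx": 0,"wy": 0,"wz": 0,"fingers": -1},{"x": 0.04,"y": 0.03,"z": 0,"wx": 0,"wy": 0,"wz": 0,"fingers": -1}])

```text
clock: 13.38
tool_pos: [0.4964, -0.185, 0.2164]
eef_rot: [0.873, -0.488, 0.002, -0.003]
contact_force: [1.3, -0.6, 0.2]
opening: 0.005
```

Request:
apply_moves(series=[{"x": 0,"y": 0,"z": 0,"wx": 0,"wy": 0,"wz": 0,"fingers": -1},{"x": 0,"y": 0,"z": 0,"wx": 0,"wy": 0,"wz": 0,"fingers": -1}])

```text
clock: 13.62
tool_pos: [0.4953, -0.1881, 0.2156]
eef_rot: [0.871, -0.49, 0.002, -0.003]
contact_force: [-0.3, 0.2, 0.7]
opening: 0.003
```

```bash
python3 -c "
from h import *
s=get_state();print(s['tool_pos'],s['contact_force'],abs(s['qd']).max())
snap('top','t6');snap('side','s6')
P,p,d=cloud('t6');hsv=cv2.cvtColor(p,cv2.COLOR_RGB2HSV)
m=((hsv[...,0]<4)|(hsv[...,0]>175))&(hsv[...,1]>150)&(P[...,2]>.08)&(P[...,2]<.1)&(abs(P[...,0]-.556)<.03)&(abs(P[...,1])<.04);print('button z',m.sum(),np.median(P[m],0) if m.any() else 0)
a=cv2.imread('pics/t6.png')[90:270,110:320];b=cv2.imread('pics/s6.png')[120:280,140:370]
cv2.imwrite('pics/c6.png',np.hstack([cv2.resize(a,(420,360)),cv2.resize(b,(380,360))]))"
```

```text
[ 0.49527344 -0.18806446  0.21562788] [-0.26111911  0.24861011  0.71764851] 0.017884224164561487
button z 155 [ 0.55548725 -0.00707663  0.09103324]
```

View pics/c6.png

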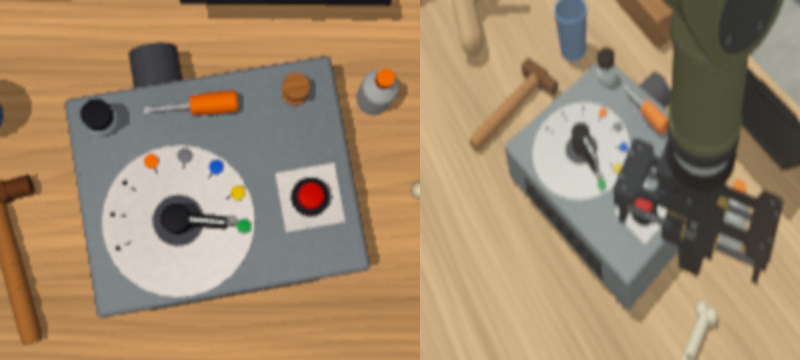

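The wing points at the green disc (245,226), the button is up, the bystanders are in place and the arm is clear.

```bash
python3 -c "
from plant import *
finish_job()"
```

```text
the job is handed in; nothing more can be done
```

The selector now rests at the green marker and the start button has been pressed and is back up. I handed the job in at about 13.7 s of the 72 s allowed. `finish_job()` gave no verdict, so I don't know the judged result.

- **Selector:** I pushed the wing with the closed fingers from click 0 to click 7, where the green disc was. The wrist force was about 4 N at most at the readings I took along the way. I only looked at stops between moves, so I can't rule out brief higher peaks. The final top picture shows the wing pointing at the green disc.
- **Button:** The first descent touched it about 7 mm off centre with almost no force, so I lifted, re-centred and pressed. It went about 7 mm down from first contact, to its bottom.
- **Press force:** That press was harder than intended, at about 79 N on the wrist against the 120 N limit.
- **Button back up:** Afterwards its top measured 0.091 m, against 0.092 m before. That is within camera noise and the 1.5 mm allowance.
- **Clearance:** The arm ended clear, with wrist force under 1 N. Every loose thing I could see in the last pictures looked to be in its place; I judged this by eye and did not measure the positions again.
- **Disagreement:** The wrist camera placed the button about 4–5 mm off in x and z from the top camera. I went with the top camera, and the contact height agreed with it.

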